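# Register a plaster mould in the marking jig and hold it

### The job

Take the brass stop pin from its wooden stand, push it fully down into the hole in the jig board and let go of it. Then slide the plaster mould block along the board until it stands flush against the aluminium fence with one side up against the pin, and hold it there with one firm diagonal push of the closed fingers (about 10 N or more each way), pressing it against the fence and down onto the board together. Finish while still pushing: the mould must stay clamped between your push, the fence and the board; leave the other things on the table where they are.

Things in the scene. Friction and masses are not known exactly. Their poses are not given: they have to be found in the camera images.
- jig: The jig, fixed to the table: plywood board 260 (x) x 300 (y) x 40 mm thick with the fence along its far (+x) edge. Origin: centre of the board's underside, on the table; x points square to the fence and towards it, y along the fence, z up. The board's top is at z = 40 mm. The board and fence stay put. The finished mould has its centre at x = 35, y = 25 mm in this frame.
- board: The plywood board of the jig; same origin and axes as jig.
- fence: Aluminium fence bar 24 (x) x 300 (y) x 40 mm (z) fixed on the board. Origin: centre of its underside, on the board's top, at x = 107, z = 40 mm of the jig; its working face, towards the robot, is at x = 95 mm of the jig.
- hole (a point): Centre of the mouth of the one round upright hole in the board ringed in red (at x = 35, y = 90, z = 40 mm of the jig): 12.5 mm wide with a 2 mm chamfer, 32 mm deep, blind.
- pin: Brass stop pin, upright in its stand at the start: shaft 10 mm in diameter with a 1 mm chamfered foot, 95 mm long in all, its top 14 mm a round head 18 mm in diameter to grip. Origin: centre of its foot, z along the pin towards the head. 60 g. It stands 63 mm out of the board when fully in the hole.
- pin_tip (a point): Centre of the pin's foot (same point as the pin's origin).
- stand: Dark wooden block 70 x 70 x 50 mm, fixed, with a 13 mm hole 30 mm deep in its middle that holds the pin (75 mm of the pin stand out above it). Origin: centre of its underside, on the table. It is on the left or the right of the jig.
- mould: Loose white plaster mould block, 120 x 120 x 50 mm high, 0.6 kg (varies by a fifth), too wide for the gripper, askew on the jig board. Sides upright for the lower 30 mm, then a steep bevel all round, coming in 12 mm over the upper 20 mm to a flat top 96 x 96 mm. Origin: centre of its underside; z up, x and y square to its sides (any side may face the fence). Friction on the waxed board about 0.3.
- jar: Blue glaze jar with white lid, diameter 68, 90 mm high, standing; bystander. Origin: centre of its underside.
- cup: Pinkish bisque cup, diameter 72, 80 mm high; bystander. Origin: centre of its underside.
- bowl: White bowl, diameter 110, 45 mm high; bystander. Origin: centre of its underside.
- brush: Brush lying on the table; bystander. Origin: underside, about its middle.
- rib: Flat wooden potter's rib 100 x 50 x 8 mm; bystander. Origin: centre of its underside.
- roller: Light wooden roller lying down, diameter 40, 160 mm long; bystander. Origin: centre of its underside.
Not all that is in view belongs to the job. What is shaped like the mould but black is not meant.

How it is judged:
By the outcome, as a careful person would: the job done as asked, in the order asked, and still so for the second after the job is handed in, while the arm keeps its last pose, push and grip.
It also fails if it takes over 72 s, if anything falls off the work surface, if the arm or the gripper's body presses on something with over 40 N, if the wrist force passes 120 N, or if a joint passes its speed limit or range.

### The arm

A 6-joint arm with a two-finger parallel gripper is mounted at the origin on the work surface. World frame = base frame: x ahead of the robot, y to its left, z up, the work surface at z = 0. Lengths are in m, angles in rad, forces in N, time in s.
With the tool pointing down it reaches from about 0.35 to 0.975 m from the base axis. Payload 17.4 kg.
Tool frame: the origin (TCP) lies where the fingers leave the gripper's body, on its centre line; the fingertips stand 73 mm ahead of it and the grasp point (between the pads) lies 54 mm ahead of it (ctrl.tcp_to_tips is the distance from the TCP to the fingertips, in m); z points along the fingers, y is the line along which they close (so a half turn about z gives the same grasp; the last joint's range is limited). The gripper opens to 85 mm and grips with 20 to 120 N. Pads are 22 mm wide; open, the fingers measure 114 mm over their backs; the gripper's body (76 mm by 85 mm) begins 54 mm behind the grasp point. The pads swing forward as they close: fully open they stand 13 mm farther back than shut.
Start: joints at [1.237, 0.116, 1.442, -0, 1.584, -0.038], TCP at [0.197, 0.646, 0.304] pointing down, gripper open.
Joint ranges: [-2.83, 2.83], [-0.83, 2.19], [0.07, 2.5], [-1.14, 4.28], [0.01, 3], [-2.97, 2.97]. Speed limits (rad/s): [1.89, 1.89, 2.22, 3.14, 3.14, 3.14].

### API

Orientations are given as a rotation vector (axis times angle).
In Python, from rig import ctrl gives the robot as it stands. The module is installed in compiled form; this text tells all that it offers.
- The arm moves only by the tool step_arm, never from a script. Its argument "targets" is a list of rows, each a list of 4 numbers: the shift along the world's x, y, z in m, then the turn about the world's z in rad. In form: [[tx, ty, tz, turn], ...]. A call has 1 to 10 rows; each row is the pose to reach, as a shift and turn from the pose commanded when the call began; what a row does not reach only later rows make up. A row lasts 1/10 s, in which the tool goes at most 50 mm and 8.59 degrees, less where a joint would pass 70% of its speed; a pose out of reach is approached as far as the arm can. A call with a gripper value outside its range is refused whole. "claw" is the closure, from -1 (fully open) to 1 (shut), set as the call begins (left out, the last holds). The fingers move at their own pace and stop on an object; "newtons" is the grip in N (left out, the last holds). Time passes only in rows, so rows that repeat a pose let the fingers close. It gives the time, the measured TCP pose, the force, the opening and the grip force at its end, in the units of the state.
- ctrl.read_state(): the state, without advancing time (a new reading comes with each control period).
- ctrl.get_image(name): name is "scene" or "top" or "wrist"; returns a dict with "color" (480x640x3 uint8, red, green, blue), "K" (3x3 intrinsics, pixels), "rvec" (rotation vector, rad) and "tvec" (3), from world to camera coordinates, as OpenCV has them. Camera axes: x right, y down, z forward; pixel columns grow to the right and rows downward; lengths in m; the calibration is good to about 2 mm. The wrist camera is an equidistant fisheye: a pixel r from the principal point sees the ray r / f radians off the axis. A picture is of the moment at which its call begins. There is no depth.
- ctrl.sign_off(): hands the job in; it is judged then, once.
Trained networks look in a picture, given as the dict that the camera call returned (one of the last four; its "shot" number tells which), for a name from the list of things; names that differ only in an ending like _2 or _b are one class to them, and where a whole thing is asked for, a point or a joint stands for the part that bears it (a point fixed in the world has none). Each returns a list of dicts, best first, with "confidence" (0 to 1); they miss things now and then, are a little off and sometimes report something else, mostly with a low value. They report only what shows in the picture. A call takes as long as a camera call. They do not tell look-alikes from the thing itself.
- ctrl.masks_of(thing, picture): "mask" (480x640 bool, what is visible of it) and "centre" ([row, column] in pixels, amid what is visible of it).
The state is a dict: "time": time; "q": joint angles; "qd": joint speeds; "tau": joint torques, N m; "tool_pos": TCP position; "tool_rot": TCP orientation; "force": force on the tool from outside, world axes, zero at the start; "ft_torque": the same for the moment, N m; "grip_width": finger opening in m; "gripper_force": force on a finger pad.
Only numpy, scipy, OpenCV 4.12 (cv2) and the standard library are available. Lean on these libraries where they do the work, as an engineer would, in place of code of your own. Each camera call takes 0.05 s, during which the arm holds its last target. There are 200 camera calls.

## Working session

There is one attempt and no reset: what is moved stays moved. The work goes in short steps, Python scripts to look and compute and a tool call to move; the robot and the scene stay as the last step left them, time stands still between calls to the robot, and variables do not carry over. Pictures are saved under pics/ and viewed, at most 10 in all, crops included, and the job is handed in when it is done.

Besides the shell and the picture viewer there is one more tool, called as name([rows], argument=value, ...), one row to a line, values as JSON. step_arm: Moves the arm, as the interface text tells. Its arguments: {"type":"object","properties":{"targets":{"type":"array"},"claw":{"type":"number"},"newtons":{"type":"number"}},"required":["targets"]}

```bash
mkdir -p pics
cat > h.py <<'E'
import numpy as np, cv2, json
from rig import ctrl
def proj(p,im):
    R=cv2.Rodrigues(np.array(im["rvec"],float))[0]
    c=(R@np.atleast_2d(p).T).T+np.array(im["tvec"]).ravel()
    K=im["K"]; return c[:,:2]/c[:,2:]*[K[0][0],K[1][1]]+[K[0][2],K[1][2]]
def ray(uv,im,fish=False):
    K=np.array(im["K"]);R=cv2.Rodrigues(np.array(im["rvec"],float))[0];t=np.array(im["tvec"]).ravel()
    x=(uv[0]-K[0,2])/K[0,0];y=(uv[1]-K[1,2])/K[1,1]
    if fish:
        r=np.hypot(x,y);s=np.sin(r)/r if r>1e-9 else 1;d=np.array([x*s,y*s,np.cos(r)])
    else: d=np.array([x,y,1.])
    d=R.T@d;return -R.T@t,d/np.linalg.norm(d)
def atz(uv,im,z,fish=False):
    o,d=ray(uv,im,fish);return o+d*(z-o[2])/d[2]
def tri(rs):
    A=np.zeros((3,3));b=np.zeros(3)
    for o,d in rs:
        P=np.eye(3)-np.outer(d,d);A+=P;b+=P@o
    p=np.linalg.solve(A,b);return p,[np.linalg.norm((np.eye(3)-np.outer(d,d))@(p-o)) for o,d in rs]
def save(n,im): cv2.imwrite(f"pics/{n}.png",np.ascontiguousarray(im["color"][:,:,::-1]))
E
python3 - <<'E'
from h import *
np.set_printoptions(precision=4,suppress=True)
ims={n:ctrl.get_image(n) for n in("scene","top")}
a=np.hstack([ims["scene"]["color"],ims["top"]["color"]])[:,:,::-1]
for n in ims: save(n+"0",ims[n]); print(n,-cv2.Rodrigues(ims[n]["rvec"])[0].T@np.ravel(ims[n]["tvec"]),ims[n]["K"][0][0])
for th in("pin","pin_tip","stand","mould","hole","board","fence"):
    for n in ims:
        for m in ctrl.masks_of(th,ims[n])[:3]:
            ys,xs=np.where(m["mask"]);print(th,n,round(m["confidence"],2),np.round(m["centre"],1),xs.min(),xs.max(),ys.min(),ys.max(),len(xs), atz(m["centre"][::-1],ims[n],.05))
print(ctrl.read_state())
E
```

```text
scene [ 1.0323 -0.4109  0.9139] 445.3402045046628
top [0.1472 0.0104 1.5851] 546.4317278782175
pin scene 0.48 [300.7 212.4] 209 220 293 314 129 [ 0.48   -0.3146  0.05  ]
pin top 0.5 [225.  442.7] 443 448 221 226 23 [ 0.5213 -0.3243  0.05  ]
pin top 0.33 [179.7 482.6] 476 493 153 207 762 [ 0.6545 -0.4517  0.05  ]
pin_tip scene 0.6 [300.6 215.3] 209 219 293 313 127 [ 0.4834 -0.3093  0.05  ]
stand scene 0.68 [318.3 223.6] 197 241 294 340 1199 [ 0.5334 -0.3145  0.05  ]
stand top 0.69 [231.9 437.3] 427 454 217 244 662 [ 0.5013 -0.3072  0.05  ]
stand top 0.36 [163.1 222.6] 209 244 144 178 999 [0.7312 0.3138 0.05  ]
stand top 0.28 [181.9 485.3] 476 493 153 207 712 [ 0.6475 -0.459   0.05  ]
mould scene 0.96 [170.2 369.5] 341 395 148 193 1697 [0.3506 0.2382 0.05  ]
mould scene 0.89 [229.3 167.3] 138 199 200 254 2094 [ 0.229  -0.3147  0.05  ]
mould scene 0.88 [262.2 346.1] 311 383 231 295 2707 [ 0.5665 -0.0077  0.05  ]
mould top 0.89 [214.6 335.2] 310 359 187 236 1827 [ 0.5624 -0.0147  0.05  ]
mould top 0.84 [341.1 445.1] 421 466 320 364 1935 [ 0.1906 -0.3066  0.05  ]
mould top 0.67 [292.3 315
[... 332 characters left out ...]
319 0.05  ]
board top 0.66 [213.1 305.6] 264 372 168 253 6063 [0.5697 0.0712 0.05  ]
fence scene 0.58 [289.  398.9] 352 454 249 335 1942 [0.6948 0.0458 0.05  ]
fence top 0.61 [166.9 317.2] 262 363 156 175 1133 [0.7101 0.0337 0.05  ]
{'time': 0.8, 'q': array([ 1.2372,  0.116 ,  1.4416, -0.    ,  1.584 , -0.0378]), 'qd': array([-0.0009,  0.0011,  0.0006,  0.0006,  0.0013, -0.0001]), 'tau': array([  0.0018, -73.169 , -63.2631,   0.    ,   0.0007,   0.    ]), 'tool_pos': array([0.1968, 0.6457, 0.3039]), 'tool_rot': array([0.463 , 3.1073, 0.0001]), 'force': array([-0.1966,  0.4913,  0.8298]), 'ft_torque': array([-0.0147,  0.0175,  0.0067]), 'gripper_force': 0.0, 'grip_width': 0.08540809284689305}
```

View pics/scene0.png

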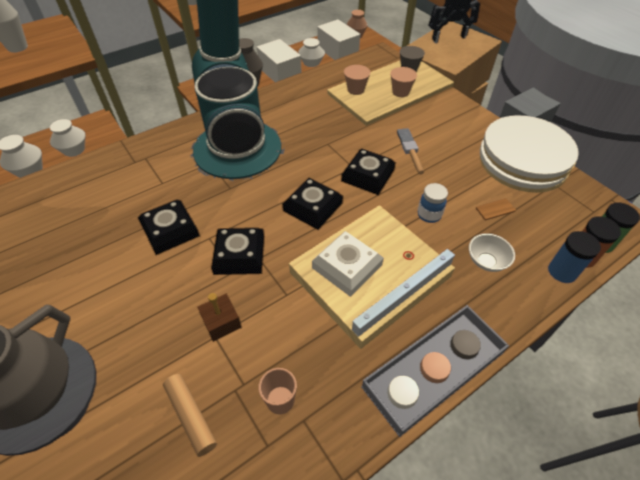

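View pics/top0.png

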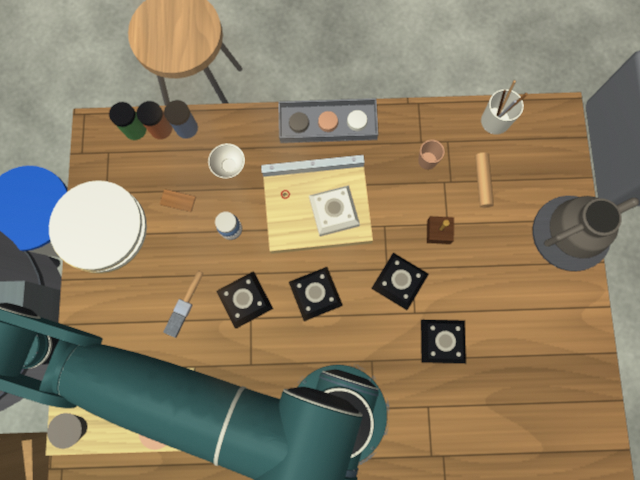

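The candidates for the mould are the white block at scene (347,262) / top (335,211) and four black look-alikes. The look-alikes are at scene (168,226), (239,250), (313,203) and (369,170). I choose the white one, which stands on the plywood jig. The red-ringed hole is at scene (408,256) / top (285,194). The pin's dark stand is at scene (220,317) / top (440,230), with the brass head at top (446,223). I'll move the wrist camera over to the jig first.

step_arm([
  [0.25,-0.4,0.06,0.3],
  [0.25,-0.4,0.06,0.3],
  [0.25,-0.4,0.06,0.3],
  [0.25,-0.4,0.06,0.3],
  [0.25,-0.4,0.06,0.3],
  [0.25,-0.4,0.06,0.3],
  [0.25,-0.4,0.06,0.3],
  [0.25,-0.4,0.06,0.3],
  [0.25,-0.4,0.06,0.3],
  [0.25,-0.4,0.06,0.3],
])

```text
time: 1.8
tool_pos: [0.448, 0.2428, 0.3648]
tool_rot: [-0.003, 3.14, 0.0]
force: [-1.1, -0.2, 0.1]
grip_width: 0.0853
gripper_force: 0.0
```

step_arm([
  [0.1,-0.22,0,0],
  [0.1,-0.22,0,0],
  [0.1,-0.22,0,0],
  [0.1,-0.22,0,0],
  [0.1,-0.22,0,0],
  [0.1,-0.22,0,0],
  [0.1,-0.22,0,0],
  [0.1,-0.22,0,0],
])

```text
time: 2.6
tool_pos: [0.5465, 0.0264, 0.364]
tool_rot: [-0.007, 3.141, 0.0]
force: [0.5, 0.7, -0.6]
grip_width: 0.0854
gripper_force: 0.0
```

Run:
```python
from h import *
np.set_printoptions(precision=4,suppress=True)
im=ctrl.get_image("wrist"); save("w1",im)
print(im["K"],-cv2.Rodrigues(im["rvec"])[0].T@np.ravel(im["tvec"]))
for th in("hole","mould","fence","board"):
    for m in ctrl.masks_of(th,im)[:3]:
        ys,xs=np.where(m["mask"]);print(th,round(m["confidence"],2),np.round(m["centre"],1),xs.min(),xs.max(),ys.min(),ys.max(),len(xs), atz(m["centre"][::-1],im,.04,True))
print(ctrl.read_state()["tool_pos"])
np.save("w1.npy",im,allow_pickle=True)
```

```text
[[371.6483   0.     317.7404]
 [  0.     371.6483 242.6373]
 [  0.       0.       1.    ]] [0.4655 0.0259 0.4352]
hole 0.9 [246.  357.4] 187 462 127 359 42772 [0.602  0.0716 0.04  ]
mould 0.88 [ 28.  346.8] 280 413 0 77 7289 [0.3625 0.0559 0.04  ]
mould 0.79 [ 32.2 508.5] 448 568 0 85 7093 [0.3449 0.2424 0.04  ]
mould 0.69 [224.8 281.9] 213 352 157 291 13336 [ 0.5776 -0.013   0.04  ]
fence 0.83 [339.8 320.2] 216 459 312 359 6877 [0.7275 0.0306 0.04  ]
fence 0.75 [186.6  26.7] 9 50 176 197 421 [ 0.5201 -0.3671  0.04  ]
board 0.97 [219.7 363.1] 187 461 126 327 35978 [0.5712 0.0769 0.04  ]
[0.5466 0.0265 0.3641]
```

View pics/w1.png

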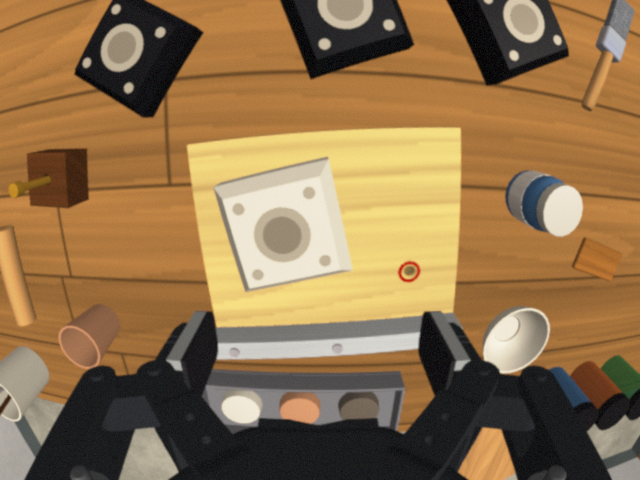

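step_arm([
  [-0.05,-0.33,0,0],
  [-0.05,-0.33,0,0],
  [-0.05,-0.33,0,0],
  [-0.05,-0.33,0,0],
  [-0.05,-0.33,0,0],
  [-0.05,-0.33,0,0],
  [-0.05,-0.33,0,0],
  [-0.05,-0.33,0,0],
  [-0.05,-0.33,0,0],
])

```text
time: 3.75
tool_pos: [0.4967, -0.3044, 0.3637]
tool_rot: [0.005, -3.141, -0.001]
force: [-0.3, -0.1, -0.3]
grip_width: 0.085
gripper_force: 0.0
```

w1 shows the red-ringed hole at (409,271), the white mould at (283,225), the board's near corners at (188,145) and (461,128), and the fence at the bottom edge. The wrist camera is now above the stand, so I'll measure the pin and the jig pose.

```bash
cat > jig.py <<'E'
from h import *
from scipy.optimize import least_squares
def fproj(p,im):
    R=cv2.Rodrigues(np.array(im["rvec"],float))[0];c=(R@np.atleast_2d(p).T).T+np.ravel(im["tvec"])
    r=np.hypot(c[:,0],c[:,1]);th=np.arctan2(r,c[:,2]);K=im["K"]
    return c[:,:2]/r[:,None]*th[:,None]*K[0][0]+[K[0][2],K[1][2]]
def red(im,z=.04):
    h=cv2.cvtColor(im["color"],cv2.COLOR_RGB2HSV);m=((h[...,0]<6)|(h[...,0]>174))&(h[...,1]>190)&(h[...,2]>110)
    return m
E
python3 - <<'E'
from jig import *
np.set_printoptions(precision=4,suppress=True)
w1=np.load("w1.npy",allow_pickle=True).item()
m=red(w1);ys,xs=np.where(m);k=(abs(xs-409)<15)&(abs(ys-271)<15);hp=np.array([xs[k].min()+xs[k].max(),ys[k].min()+ys[k].max()])/2
print("holepx",hp,k.sum());hw=atz(hp,w1,.04,True);print("hole@.04",hw)
sc=ctrl.get_image("scene");tp=ctrl.get_image("top")
rs=[ray(hp,w1,True)]
for im,c in((sc,(408,256)),(tp,(285,194))):
    ys,xs=np.where(red(im));k=(abs(xs-c[0])<9)&(abs(ys-c[1])<9);p=np.array([xs[k].mean(),ys[k].mean()]);print(p,atz(p,im,.04));rs.append(ray(p,im))
print("tri hole",tri(rs))
g=cv2.cvtColor(w1["color"],cv2.COLOR_RGB2GRAY)
c=cv2.cornerSubPix(g,np.float32([[188,145],[461,128]]).reshape(-1,1,2),(5,5),(-1,-1),(3,50,.01)).reshape(-1,2)
P=[atz(q,w1,.04,True) for q in c];print("corners",c,P);d=P[1]-P[0];print("len",np.linalg.norm(d),"yaw",np.arctan2(-d[0],d[1]))
q=[atz(x,w1,.08,True) for x in((235,352),(337,348.5))];print("fence screws",q)
im=ctrl.get_image("wrist");save("w2",im);np.save("w2.npy",im,allow_pickle=True)
print(-cv2.Rodrigues(im["rvec"])[0].T@np.ravel(im["tvec"]))
for th in("pin","stand"):
    for m in ctrl.masks_of(th,im)[:3]:
        ys,xs=np.where(m["mask"]);print(th,round(m["confidence"],2),np.round(m["centre"],1),xs.min(),xs.max(),ys.min(),ys.max(),len(xs),atz(m["centre"][::-1],im,.118,True))
E
```

```text
holepx [408.5 271. ] 50
hole@.04 [0.633  0.1339 0.04  ]
[nan nan] [nan nan nan]
[nan nan] [nan nan nan]
tri hole (array([nan, nan, nan]), [np.float64(nan), np.float64(nan), np.float64(nan)])
corners [[186.358  144.5175]
 [460.2484 127.5593]] [array([ 0.4854, -0.1178,  0.04  ]), array([0.4642, 0.1827, 0.04  ])]
len 0.3011874182729434 yaw 0.07061186984437066
fence screws [array([ 0.7212, -0.0701,  0.08  ]), array([0.7132, 0.0495, 0.08  ])]
[ 0.416  -0.3038  0.4352]
pin 0.63 [226.7 303.6] 293 312 208 239 429 [ 0.5077 -0.3157  0.118 ]
stand 0.78 [201.7 306.7] 271 339 173 247 4063 [ 0.485  -0.3129  0.118 ]
stand 0.5 [225.  304.6] 293 312 207 239 448 [ 0.5061 -0.3148  0.118 ]<stdin>:9: RuntimeWarning: Mean of empty slice.
  ret = ret.dtype.type(ret / rcount)
```

```bash
python3 -c "
import cv2;a=cv2.imread('pics/w2.png');a=a[120:320,180:460];cv2.imwrite('pics/w2c.png',cv2.resize(a,None,fx=2.8,fy=2.8,interpolation=2))"
```

```text
(no output)
```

View pics/w2c.png

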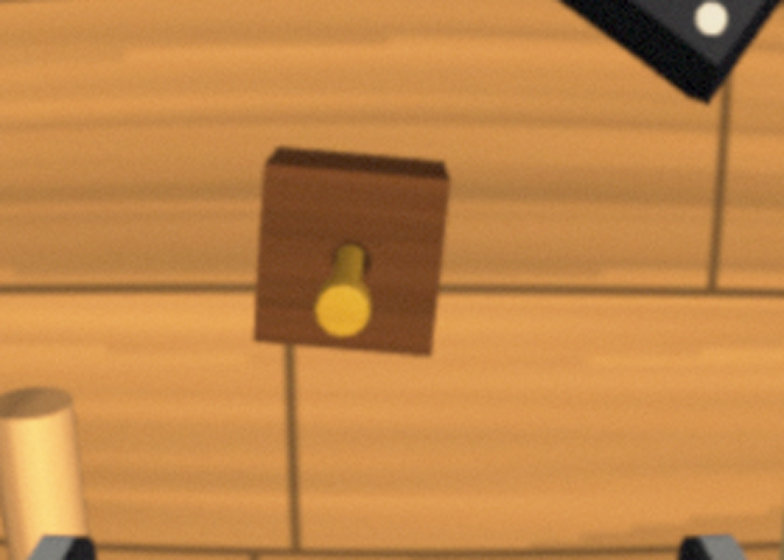

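The crop shows the brass pin standing in the dark stand, with the head disc at wrist pixel (302.5,230.7) and the stand hole at about (305,212). The jig pose is consistent: the board edge measures 301 mm, and the hole predicted from the board corners agrees within 0.2 mm. I'll take a second, lower view to get the pin's height.

step_arm([
  [0,0,-0.09,0],
  [0,0,-0.09,0],
  [0,0,-0.09,0],
])

```text
time: 4.3
tool_pos: [0.4958, -0.3028, 0.2686]
tool_rot: [0.008, -3.135, -0.007]
force: [-0.6, 0.0, 0.2]
grip_width: 0.0854
gripper_force: 0.0
```

Run:
```python
from jig import *
np.set_printoptions(precision=4,suppress=True)
def head(im):
    c=im["color"].astype(int);m=((c[...,0]>190)&(c[...,2]<70)&(c[...,1]>130)).astype(np.uint8)
    n,l,s,ce=cv2.connectedComponentsWithStats(m);i=1+np.argmax(s[1:,4]);
    return ce[i],s[i]
w2=np.load("w2.npy",allow_pickle=True).item();im=ctrl.get_image("wrist");np.save("w3.npy",im,allow_pickle=True)
rs=[]
for w in(w2,im):
    p,s=head(w);print(p,s);rs.append(ray(p,w,True));print(atz(p,w,.125,True))
print("tri",tri(rs))
print("holest",atz((305,212.1),w2,.05,True))
for uv in((275,182.5),(340,183.5),(271.5,241.5),(333.5,246.5)):print(atz(uv,w2,.05,True))
s=ctrl.read_state();print(s["tool_pos"],s["tool_rot"])
im["color"]=im["color"][140:380,180:460];save("w3c",im)
```

```text
[302.0307 230.3487] [293 222  19  18 261]
[ 0.509  -0.3168  0.125 ]
[294.5744 275.3312] [282 264  26  24 477]
[ 0.5078 -0.3167  0.125 ]
tri (array([ 0.5118, -0.3172,  0.1156]), [np.float64(2.2171690313829447e-05), np.float64(2.2171690313863304e-05)])
holest [ 0.5112 -0.3167  0.05  ]
[ 0.4791 -0.3481  0.05  ]
[ 0.48   -0.2799  0.05  ]
[ 0.5444 -0.3537  0.05  ]
[ 0.5498 -0.2856  0.05  ]
[ 0.4965 -0.3034  0.2725] [ 0.008  -3.1387 -0.0031]
```

View pics/w3c.png

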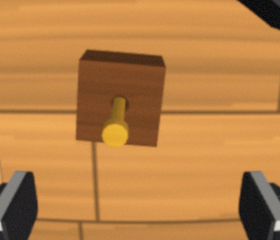

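step_arm([
  [0.012,-0.0135,0,0],
  [0.012,-0.0135,-0.03,0],
  [0.012,-0.0135,-0.06,0],
  [0.012,-0.0135,-0.085,0],
  [0.012,-0.0135,-0.1,0],
  [0.012,-0.0135,-0.1,0],
  [0.012,-0.0135,-0.1,0],
  [0.012,-0.0135,-0.1,0],
])

```text
time: 5.15
tool_pos: [0.5094, -0.3181, 0.1761]
tool_rot: [-0.007, 3.139, -0.002]
force: [-0.4, 0.2, 1.0]
grip_width: 0.0853
gripper_force: 0.0
```

step_arm([
  [0,0,0,0],
  [0,0,0,0],
  [0,0,0,0],
  [0,0,0,0],
  [0,0,0,0],
  [0,0,0,0],
  [0,0,0,0],
  [0,0,0,0],
], claw=1, newtons=50)

```text
time: 5.95
tool_pos: [0.5089, -0.3178, 0.1741]
tool_rot: [-0.007, 3.141, -0.0]
force: [0.1, 0.6, 4.3]
grip_width: 0.0156
gripper_force: 48.8
```

step_arm([
  [0,0,0.02,0],
  [0,0,0.05,0],
  [0,0,0.09,0],
  [0,0,0.13,0],
  [0,0,0.13,0],
  [0,0,0.13,0],
  [0,0,0.13,0],
])

```text
time: 6.65
tool_pos: [0.5085, -0.3177, 0.3022]
tool_rot: [0.007, -3.14, -0.002]
force: [-0.0, -0.4, -0.4]
grip_width: 0.0156
gripper_force: 48.8
```

Run:
```python
from jig import *
np.set_printoptions(precision=4,suppress=True)
im=ctrl.get_image("wrist");np.save("w4.npy",im,allow_pickle=True);s=ctrl.read_state();print(s["tool_pos"],s["tool_rot"],s["grip_width"],s["force"])
c=im["color"][200:,170:470];cv2.imwrite("pics/w4c.png",cv2.resize(c[:,:,::-1],None,fx=2,fy=2))
print(ctrl.read_state()["gripper_force"])
```

```text
[ 0.5085 -0.3176  0.3021] [ 0.0066 -3.1396 -0.0021] 0.015298831879606721 [-0.9604  1.061  -1.216 ]
48.815054297447205
```

View pics/w4c.png

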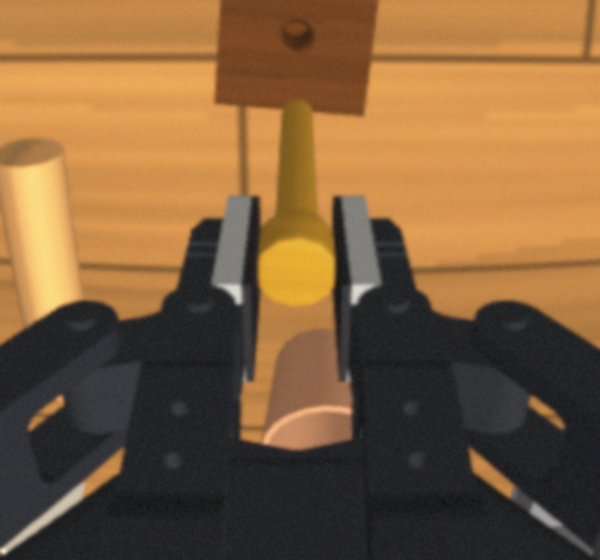

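The pin is held by its head (disc centre at wrist pixel ≈(318.5,335), foot end ≈(318.5,252)) and has left the stand. I'll work out the foot's offset from the TCP.

Run:
```python
from jig import *
np.set_printoptions(precision=4,suppress=True)
im=np.load("w4.npy",allow_pickle=True).item()
R=cv2.Rodrigues(im["rvec"])[0];print("axis",R[2],"cam",-R.T@np.ravel(im["tvec"]))
c=im["color"].astype(int);
yel=(c[...,0]>c[...,2]+90)&(c[...,0]>70)
for r in range(248,352,4):
    xs=np.where((c[r,:,0]-c[r,:,2]*1.0>0)&(c[r,:,2]<60)&(c[r,:,0]>90))[0];xs=xs[(xs>285)&(xs<350)]
    if len(xs):print(r,xs.min(),xs.max())
for z in(.25,.255,.26):print("head",z,atz((318.3,335),im,z,True))
for z in(.15,.155,.16,.165):print("tip nearest edge",z,atz((318.3,251),im,z,True))
```

```text
axis [ 0.3167  0.0029 -0.9485] cam [ 0.4276 -0.3181  0.3736]
248 286 349
252 286 349
256 290 349
260 289 325
264 290 326
268 290 326
272 290 326
276 291 326
280 291 327
284 290 327
288 291 327
292 290 327
296 291 328
300 299 336
304 308 336
308 300 336
312 300 336
316 300 336
320 300 336
324 300 336
328 299 337
332 298 337
336 298 337
340 299 337
344 299 336
348 303 336
head 0.25 [ 0.5069 -0.3174  0.25  ]
head 0.255 [ 0.5037 -0.3174  0.255 ]
head 0.26 [ 0.5005 -0.3174  0.26  ]
tip nearest edge 0.15 [ 0.5079 -0.3171  0.15  ]
tip nearest edge 0.155 [ 0.5061 -0.3171  0.155 ]
tip nearest edge 0.16 [ 0.5043 -0.3171  0.16  ]
tip nearest edge 0.165 [ 0.5025 -0.3171  0.165 ]
```

step_arm([
  [0.121,0.451,0,0],
  [0.121,0.451,0,0],
  [0.121,0.451,0,0],
  [0.121,0.451,0,0],
  [0.121,0.451,0,0],
  [0.121,0.451,0,0],
  [0.121,0.451,0,0],
  [0.121,0.451,0,0],
  [0.121,0.451,0,0],
  [0.121,0.451,0,0],
])

```text
time: 7.7
tool_pos: [0.6299, 0.1371, 0.3019]
tool_rot: [0.011, -3.139, -0.0]
force: [-0.1, -0.7, -0.7]
grip_width: 0.0157
gripper_force: 48.9
```

step_arm([
  [0,0,0,0],
  [0,0,-0.04,0],
  [0,0,-0.075,0],
  [0,0,-0.085,0],
  [0,0,-0.085,0],
  [0,0,-0.085,0],
  [0,0,-0.085,0],
  [0,0,-0.085,0],
])

```text
time: 8.5
tool_pos: [0.6302, 0.1331, 0.2205]
tool_rot: [-0.006, 3.139, 0.001]
force: [-0.3, 0.5, -0.0]
grip_width: 0.0159
gripper_force: 48.9
```

Run:
```python
from jig import *
np.set_printoptions(precision=4,suppress=True)
im=ctrl.get_image("wrist");np.save("w5.npy",im,allow_pickle=True);s=ctrl.read_state();print(s["tool_pos"],s["tool_rot"],s["grip_width"],s["force"])
c=im["color"][170:370,220:420];cv2.imwrite("pics/w5c.png",cv2.resize(c[:,:,::-1],None,fx=3,fy=3))
ys,xs=np.where(red(im));print(xs.min(),xs.max(),ys.min(),ys.max())
print("expected hole px",fproj([.633,.1339,.04],im),"foot px",fproj(s["tool_pos"]+[.0035,.0005,-.1535],im))
```

```text
[0.63   0.1331 0.2202] [-0.0065  3.14    0.0003] 0.01550393797282964 [-0.0598 -0.5659 -0.2418]
301 336 225 256
expected hole px [[318.6295 241.2938]] foot px [[318.3429 255.1738]]
```

View pics/w5c.png

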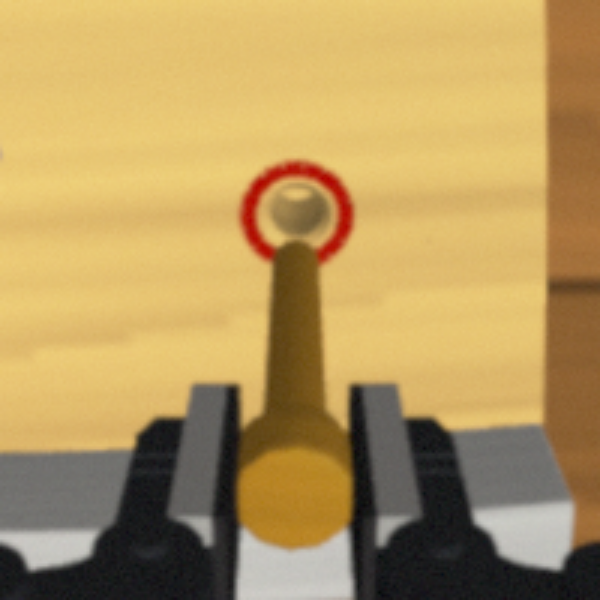

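The view shows the ring centred at about (319,241), where I predicted it, and the pin foot right in line. The alignment is good, so I'll insert.

step_arm([
  [0,0,-0.015,0],
  [0,0,-0.025,0],
  [0,0,-0.033,0],
  [0,0,-0.04,0],
  [0,0,-0.047,0],
  [0,0,-0.047,0],
  [0,0,-0.047,0],
])

```text
time: 9.25
tool_pos: [0.6298, 0.1332, 0.172]
tool_rot: [0.007, -3.142, 0.0]
force: [-0.3, -0.7, 0.1]
grip_width: 0.0156
gripper_force: 48.9
```

step_arm([
  [0,0,-0.005,0],
  [0,0,-0.01,0],
  [0,0,-0.012,0],
  [0,0,-0.014,0],
  [0,0,-0.014,0],
])

```text
time: 9.75
tool_pos: [0.6314, 0.1334, 0.1616]
tool_rot: [-0.007, 3.135, 0.001]
force: [-0.2, -0.5, 24.8]
grip_width: 0.0155
gripper_force: 51.5
```

The pin bottomed at TCP z = 0.1616, against 0.1615 predicted. I'll release and retreat upward.

step_arm([
  [0,0,0.004,0],
  [0,0,0.004,0],
  [0,0,0.004,0],
  [0,0,0.004,0],
], claw=-0.1)

```text
time: 10.15
tool_pos: [0.6296, 0.1332, 0.1613]
tool_rot: [0.007, -3.141, 0.0]
force: [-0.1, 0.2, 0.6]
grip_width: 0.0472
gripper_force: 0.0
```

step_arm([
  [0,0,0.04,0],
  [0,0,0.09,0],
  [-0.05,-0.05,0.14,0],
  [-0.1,-0.1,0.14,0.07],
  [-0.1,-0.1,0.14,0.07],
  [-0.1,-0.1,0.14,0.07],
  [-0.1,-0.1,0.14,0.07],
  [-0.1,-0.1,0.14,0.07],
])

```text
time: 10.95
tool_pos: [0.5302, 0.0336, 0.3014]
tool_rot: [0.117, -3.139, -0.0]
force: [1.0, -0.3, 0.1]
grip_width: 0.0472
gripper_force: 0.0
```

Run:
```python
from jig import *
np.set_printoptions(precision=4,suppress=True)
im=ctrl.get_image("wrist");np.save("w6.npy",im,allow_pickle=True);save("w6",im);s=ctrl.read_state();print(s["tool_pos"],s["tool_rot"],s["grip_width"],s["force"])
for m in ctrl.masks_of("mould",im)[:4]:
    if abs(m["centre"][1]-300)<150: 
        k=m["mask"];c=im["color"][k].mean();print(m["confidence"],m["centre"],c)
print("pin head exp px",fproj([.633,.1339,.103],im))
```

```text
[0.5303 0.0338 0.3011] [ 0.1173 -3.1382 -0.0003] 0.04663936011623817 [-0.4781 -0.3395 -0.1437]
0.6 [251.8, 272.1] 199.96005664050978
0.59 [35.6, 357.2] 59.46975874957526
pin head exp px [[420.4204 348.7329]]
```

View pics/w6.png

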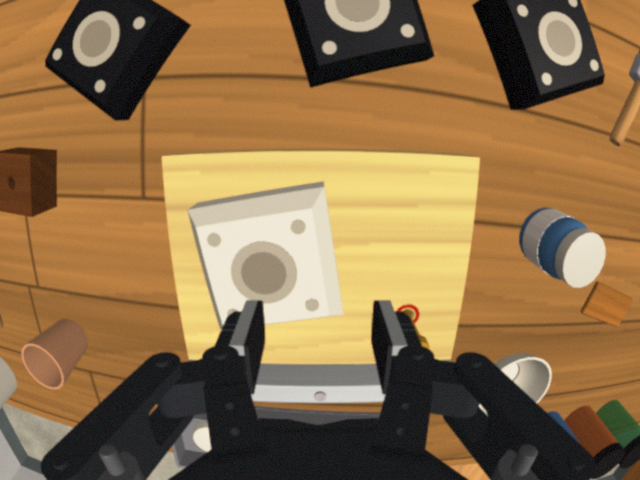

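w6 shows the pin released in the hole, partly hidden behind the right finger. The mould is askew, with outer corners at about (190,209), (323,183) and (342,314).

Run:
```python
from jig import *
np.set_printoptions(precision=4,suppress=True)
im=np.load("w6.npy",allow_pickle=True).item();w1=np.load("w1.npy",allow_pickle=True).item()
O=np.array([.6045,.0417]);a=.0706;Rj=np.array([[np.cos(a),-np.sin(a)],[np.sin(a),np.cos(a)]])
J=lambda p:(Rj.T@(p[:2]-O))*1000
print("w6",[J(atz(u,im,.04,True)) for u in((190,209),(323,183))],J(atz((342,314),im,.06,True)))
print("w1",[J(atz(u,w1,.04,True)) for u in((215,187),(328,158))],J(atz((351,270),w1,.06,True)))
# silhouette fit to mask
from scipy.optimize import minimize
def hull(x,im):
    c,s=np.cos(x[2]),np.sin(x[2]);P=[]
    for h,z in((.06,.04),(.06,.07),(.048,.09)):
        for i,j in((1,1),(1,-1),(-1,-1),(-1,1)):P.append([x[0]+h*(c*i-s*j),x[1]+h*(s*i+c*j),z])
    return cv2.convexHull(fproj(np.array(P),im).astype(np.float32))
m=[k["mask"] for k in ctrl.masks_of("mould",im)] if 0 else None
g=cv2.cvtColor(w1["color"],cv2.COLOR_RGB2HSV);mk=((g[...,1]<70)&(g[...,2]>60)).astype(np.uint8);mk[:150]=0;mk[296:]=0;mk[:,:205]=0;mk[:,356:]=0
mk=cv2.morphologyEx(mk,3,np.ones((9,9)))
mk=cv2.morphologyEx(mk,cv2.MORPH_OPEN,np.ones((5,5)));
def cost(x):
    z=np.zeros((480,640),np.uint8);cv2.fillConvexPoly(z,np.round(hull(x,w1)*16).astype(int),1,8,4);return float((z!=mk).sum())
r=min((minimize(cost,[.573,-.013,t],method="Nelder-Mead",options=dict(initial_simplex=[[.573,-.013,t],[.583,-.013,t],[.573,-.003,t],[.573,-.013,t+.1]])) for t in(.2,.3)),key=lambda r:r.fun)
print(r.x,r.fun,mk.sum(),"jig",J(r.x),r.x[2]-a)
```

```text
w6 [array([ -77.6668, -124.7634]), array([-101.038 ,    1.9158])] [21.4211 20.9644]
w1 [array([ -79.3495, -123.1803]), array([-100.9763,    2.6646])] [19.9879 20.3694]
[ 0.5732 -0.0083  0.2248] 301.0 12901 jig [-34.7292 -47.6217] 0.15422417044678027
```

step_arm([
  [-0.025,-0.022,0,0],
  [-0.05,-0.043,-0.02,0],
  [-0.05,-0.043,-0.06,0],
  [-0.05,-0.043,-0.1,0],
  [-0.05,-0.043,-0.14,0],
  [-0.05,-0.043,-0.165,0],
  [-0.05,-0.043,-0.171,0],
  [-0.05,-0.043,-0.171,0],
  [-0.05,-0.043,-0.171,0],
], claw=1)

```text
time: 11.95
tool_pos: [0.4806, -0.0096, 0.1323]
tool_rot: [-0.117, 3.138, -0.0]
force: [-0.2, 0.3, 0.1]
grip_width: -0.0
gripper_force: 0.0
```

step_arm([
  [0.01,0.0007,0,0],
  [0.018,0.0013,0,0],
  [0.024,0.0017,0,0],
  [0.03,0.0021,0,0],
  [0.036,0.0025,0,0],
  [0.042,0.003,0,0],
  [0.048,0.0034,0,0],
  [0.054,0.0038,0,0],
  [0.06,0.0042,0,0],
  [0.06,0.0042,0,0],
])

```text
time: 12.95
tool_pos: [0.5405, -0.0056, 0.1309]
tool_rot: [-0.117, 3.139, -0.0]
force: [0.5, 0.5, -0.9]
grip_width: -0.0001
gripper_force: 0.0
```

```bash
cat > fit.py <<'E'
from jig import *
from scipy.optimize import minimize
O=np.array([.6045,.0417]);a=.0706;Rj=np.array([[np.cos(a),-np.sin(a)],[np.sin(a),np.cos(a)]])
J=lambda p:(Rj.T@(np.array(p[:2])-O))*1000
def hull(x,im):
    c,s=np.cos(x[2]),np.sin(x[2]);P=[[x[0]+h*(c*i-s*j),x[1]+h*(s*i+c*j),z] for h,z in((.06,.04),(.06,.07),(.048,.09)) for i,j in((1,1),(1,-1),(-1,-1),(-1,1))]
    return cv2.convexHull(proj(np.array(P),im).astype(np.float32))
def fit(im,x0):
    m=[k["mask"] for k in ctrl.masks_of("mould",im) if im["color"][k["mask"]].mean()>110]
    if not m:return None
    p=proj([x0[0],x0[1],.065],im)[0]
    mk=min(m,key=lambda k:np.hypot(np.where(k)[1].mean()-p[0],np.where(k)[0].mean()-p[1])).astype(np.uint8)
    c=max(cv2.findContours(mk,0,1)[0],key=len)
    mk=np.zeros_like(mk);cv2.fillConvexPoly(mk,cv2.convexHull(c),1)
    def cost(x):
        z=np.zeros((480,640),np.uint8);cv2.fillConvexPoly(z,np.round(hull(x,im)*16).astype(int),1,8,4);return float((z!=mk).sum())
    best=None
    for t in(0,.08,.16):
        r=minimize(cost,x0,method="Nelder-Mead",options=dict(initial_simplex=[[x0[0],x0[1],t],[x0[0]+.015,x0[1],t],[x0[0],x0[1]+.015,t],[x0[0],x0[1],t+.1]]))
        if best is None or r.fun<best.fun:best=r
    return J(best.x),best.x[2]-a,best.fun,mk.sum()
if __name__=="__main__":
    import sys
    np.set_printoptions(precision=4,suppress=True)
    x0=[float(v) for v in sys.argv[1:3]]
    s=ctrl.read_state();print(J(s["tool_pos"]),s["tool_pos"],s["tool_rot"],s["force"])
    for n in("scene","top"):
        im=ctrl.get_image(n);print(n,fit(im,x0))
        if len(sys.argv)>3 and n=="scene":
            c=im["color"][190:350,270:470];cv2.imwrite(f"pics/{sys.argv[3]}.png",cv2.resize(c[:,:,::-1],None,fx=3.5,fy=3.5,interpolation=2))
E
python3 fit.py 0.6 -0.006
```

```text
[-67.1966 -42.6548] [ 0.5405 -0.0056  0.1309] [-0.1166  3.1391 -0.0001] [ 0.4719  0.5123 -0.9331]Traceback (most recent call last):
  File "fit.py", line 28, in <module>
    im=ctrl.get_image(n);print(n,fit(im,x0))
                                 ~~~^^^^^^^
  File "fit.py", line 19, in fit
    r=minimize(cost,x0,method="Nelder-Mead",options=dict(initial_simplex=[[x0[0],x0[1],t],[x0[0]+.015,x0[1],t],[x0[0],x0[1]+.015,t],[x0[0],x0[1],t+.1]]))
    res = _minimize_neldermead(fun, x0, args, callback, bounds=bounds,
                               **options)
    raise ValueError("Size of `initial_simplex` is not consistent with `x0`")
ValueError: Size of `initial_simplex` is not consistent with `x0`
```

step_arm([
  [0.006,0.0004,0,0],
  [0.012,0.0008,0,0],
  [0.018,0.0012,0,0],
  [0.022,0.0015,0,0],
  [0.026,0.0018,0,0],
  [0.03,0.0021,0,0],
  [0.032,0.0022,0,0],
  [0.032,0.0022,0,0],
])

```text
time: 13.85
tool_pos: [0.5708, -0.0038, 0.1307]
tool_rot: [0.116, -3.135, 0.001]
force: [-18.4, -4.6, 7.9]
grip_width: 0.0
gripper_force: 8.9
```

```bash
sed -i 's/minimize(cost,x0,/minimize(cost,[*x0,0],/' fit.py; python3 fit.py 0.63 -0.006 s1
```

```text
[-36.8319 -42.9772] [ 0.5708 -0.0038  0.1307] [ 0.1163 -3.135   0.0012] [-18.4434  -4.6279   7.933 ]
scene (array([ 23.6358, -55.6754]), np.float64(0.020025457840476768), np.float64(313.0), np.uint64(2609))
top (array([ 34.1328, -77.075 ]), np.float64(-0.11915220719688899), np.float64(2762.0), np.uint64(952))
```

View pics/s1.png

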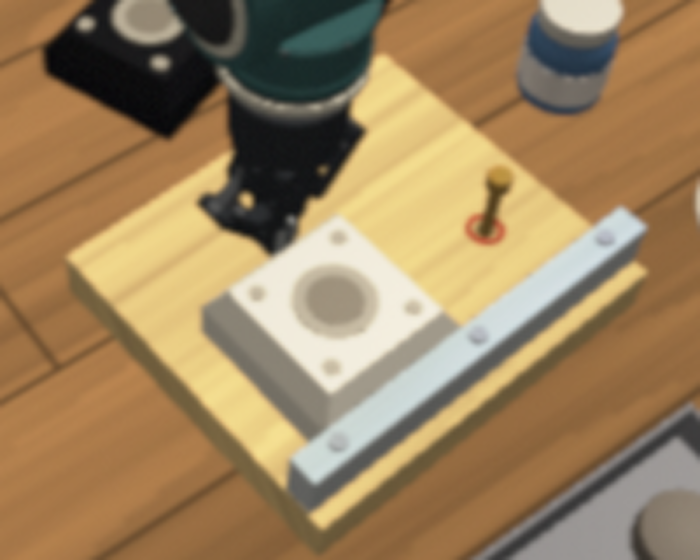

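The crop shows the mould flush with the fence and the pin upright in its hole. Next I'll go round to the mould's right side.

step_arm([
  [-0.02,-0.0014,0,0],
  [-0.025,-0.0018,0.035,0],
  [-0.01,-0.02,0.065,0],
  [0.02,-0.055,0.065,0],
  [0.055,-0.09,0.065,0],
  [0.078,-0.104,0.065,0],
  [0.078,-0.104,0.03,0],
  [0.078,-0.104,0.002,0],
  [0.078,-0.104,0.002,0],
  [0.078,-0.104,0.002,0],
])

```text
time: 15.05
tool_pos: [0.65, -0.1074, 0.1335]
tool_rot: [0.117, -3.139, -0.0]
force: [-0.0, 0.1, 0.4]
grip_width: 0.0
gripper_force: 0.0
```

Run:
```python
from fit import *
np.set_printoptions(precision=4,suppress=True)
s=ctrl.read_state();print(J(s["tool_pos"]),s["tool_pos"],s["force"])
im=ctrl.get_image("wrist");np.save("w7.npy",im,allow_pickle=True);save("w7",im)
```

```text
[  34.8476 -151.9313] [ 0.65   -0.1074  0.1335] [-0.0413  0.0716  0.4058]
```

View pics/w7.png

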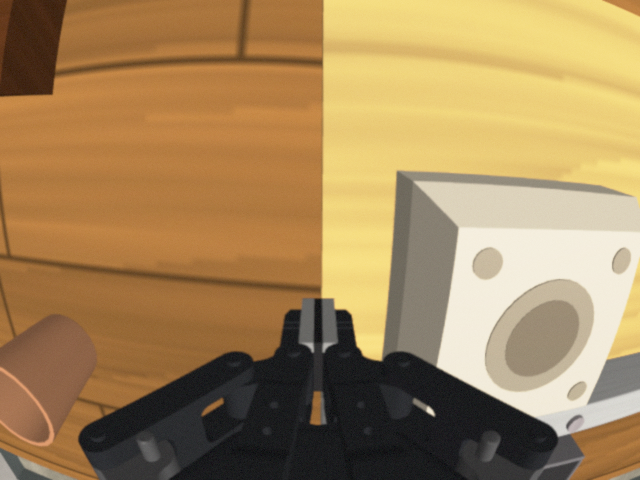

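w7 shows the fingers beside the mould's right face (its edge at about (398,172) to (385,355)), with a clear path. I'll push along the fence.

step_arm([
  [-0.0007,0.01,0,0],
  [-0.0014,0.02,0,0],
  [-0.002,0.028,0,0],
  [-0.0025,0.036,0,0],
  [-0.0031,0.044,0,0],
  [-0.0037,0.052,0,0],
  [-0.0042,0.06,0,0],
  [-0.0048,0.068,0,0],
  [-0.0053,0.076,0,0],
  [-0.0059,0.084,0,0],
])

```text
time: 16.1
tool_pos: [0.6438, -0.0228, 0.1328]
tool_rot: [0.116, -3.139, 0.0]
force: [0.3, -2.8, 3.8]
grip_width: 0.0001
gripper_force: 2.1
```

step_arm([
  [-0.0004,0.005,0,0],
  [-0.0006,0.009,0,0],
  [-0.0008,0.012,0,0],
  [-0.001,0.014,0,0],
  [-0.001,0.014,0,0],
])

```text
time: 16.6
tool_pos: [0.6428, -0.0092, 0.1327]
tool_rot: [0.117, -3.139, -0.0]
force: [-0.1, -0.5, 0.5]
grip_width: -0.0003
gripper_force: 0.1
```

```bash
python3 fit.py 0.64 0.06
```

```text
[ 34.5748 -53.4384] [ 0.6428 -0.0092  0.1327] [ 0.1167 -3.1391 -0.0005] [-0.1315 -0.476   0.4598]
scene (array([31.4655, 21.2028]), np.float64(-0.0028083302859823883), np.float64(1162.0), np.uint64(1621))
top (array([34.2168, 24.9568]), np.float64(0.0863479407793209), np.float64(1233.0), np.uint64(600))
```

Small increments now, until the force shows contact with the pin.

step_arm([
  [-0.0001,0.002,0,0],
  [-0.0002,0.003,0,0],
  [-0.0002,0.003,0,0],
])

```text
time: 17.1
tool_pos: [0.6427, -0.0063, 0.1329]
tool_rot: [0.117, -3.139, -0.0]
force: [-0.3, -1.4, -0.6]
grip_width: -0.0001
gripper_force: 0.3
```

step_arm([
  [-0.0001,0.0015,0,0],
  [-0.0001,0.002,0,0],
  [-0.0001,0.002,0,0],
])

```text
time: 17.4
tool_pos: [0.6426, -0.0043, 0.1329]
tool_rot: [0.117, -3.139, -0.0]
force: [0.2, -1.1, -0.2]
grip_width: -0.0
gripper_force: 0.4
```

step_arm([
  [-0.0001,0.0015,0,0],
  [-0.0001,0.002,0,0],
  [-0.0001,0.002,0,0],
])

```text
time: 17.7
tool_pos: [0.6425, -0.0023, 0.1329]
tool_rot: [-0.117, 3.139, 0.0]
force: [0.3, -1.3, 0.2]
grip_width: 0.0001
gripper_force: 0.5
```

step_arm([
  [-0.0001,0.001,0,0],
  [-0.0001,0.0015,0,0],
  [-0.0001,0.0015,0,0],
])

```text
time: 18.0
tool_pos: [0.6424, -0.0013, 0.1329]
tool_rot: [-0.116, 3.139, -0.001]
force: [1.1, -5.8, -0.9]
grip_width: -0.0
gripper_force: 2.6
```

step_arm([
  [0,0.0005,0,0],
  [0,0.001,0,0],
  [0,0.001,0,0],
])

```text
time: 18.3
tool_pos: [0.6425, -0.0008, 0.133]
tool_rot: [-0.116, 3.139, -0.003]
force: [0.7, -9.9, -0.2]
grip_width: 0.0002
gripper_force: 4.7
```

Run:
```python
from fit import *
np.set_printoptions(precision=4,suppress=True)
s=ctrl.read_state();print(J(s["tool_pos"]),s["tool_pos"],s["force"])
im=ctrl.get_image("wrist");np.save("w8.npy",im,allow_pickle=True)
# expected corners for mould at jig (35,25)
for X in((-25,-35,70),(-25,85,70),(-13,-23,90),(-13,73,90)):
    w=O+Rj@np.array(X[:2])/1000;print(X,fproj([*w,(X[2])/1000],im))
g=cv2.cvtColor(im["color"],cv2.COLOR_RGB2HSV);mk=((g[...,1]<70)&(g[...,2]>70)).astype(np.uint8);mk[330:]=0
n,l,st,ce=cv2.connectedComponentsWithStats(mk);i=1+np.argmax(st[1:,4]);print(st[i])
c=max(cv2.findContours((l==i).astype(np.uint8),0,1)[0],key=len);h=cv2.approxPolyDP(cv2.convexHull(c),3,True).reshape(-1,2);print(h.tolist())
print([J(atz(p,im,.07,True)).round(1).tolist() for p in h],[J(atz(p,im,.04,True)).round(1).tolist() for p in h])
```

```text
[ 34.8628 -45.0729] [ 0.6425 -0.0008  0.133 ] [ 0.6821 -9.9443 -0.1839]
(-25, -35, 70) [[346.3173 180.6771]]
(-25, 85, 70) [[603.3134 194.1752]]
(-13, -23, 90) [[386.8116 227.8294]]
(-13, 73, 90) [[608.9271 231.7336]]
[  344   169   270   161 40541]
[[345, 170], [516, 173], [571, 177], [605, 187], [613, 230], [588, 329], [354, 329], [344, 309]]
[[-28.9, -35.6], [-30.7, 33.6], [-31.2, 63.0], [-28.4, 85.4], [-8.1, 96.5], [46.4, 97.6], [37.3, -29.9], [27.6, -34.5]] [[-25.1, -33.4], [-27.3, 51.3], [-27.9, 87.2], [-24.4, 114.7], [0.4, 128.2], [67.1, 129.6], [56.0, -26.4], [44.0, -32.0]]
```

Contact with the pin is confirmed: about 10 N, and the mould spans y ≈ −35 to 85 mm. I'll retreat and go to the near side for the bevel push.

step_arm([
  [0.001,-0.015,0,0],
  [0.0014,-0.02,0,0],
  [0.0014,-0.022,0.045,0],
  [-0.01,-0.01,0.07,0],
  [-0.05,0.02,0.07,0],
  [-0.085,0.05,0.07,0],
  [-0.0997,0.062,0.07,0],
  [-0.0997,0.062,0.035,0],
  [-0.0997,0.062,0.02,0],
  [-0.0997,0.062,0.02,0],
])

```text
time: 19.35
tool_pos: [0.5419, 0.0618, 0.1506]
tool_rot: [0.116, -3.135, -0.0]
force: [-0.1, 0.8, 0.3]
grip_width: 0.0001
gripper_force: 0.0
```

step_arm([
  [0.008,0.0006,0,0],
  [0.016,0.0011,0,0],
  [0.02,0.0014,0,0],
  [0.023,0.0016,0,0],
  [0.023,0.0016,0,0],
])

```text
time: 19.85
tool_pos: [0.5662, 0.0636, 0.1531]
tool_rot: [-0.116, 3.139, -0.0]
force: [0.3, 0.5, -0.8]
grip_width: 0.0001
gripper_force: 0.0
```

Run:
```python
from fit import *
s=ctrl.read_state();print(J(s["tool_pos"]),s["tool_pos"],s["force"])
im=ctrl.get_image("wrist");g=cv2.cvtColor(im["color"],cv2.COLOR_RGB2HSV);mk=((g[...,1]<70)&(g[...,2]>70)).astype(np.uint8);mk[300:]=0
n,l,st,ce=cv2.connectedComponentsWithStats(mk);i=1+np.argmax(st[1:,4]);print(st[i])
c=max(cv2.findContours((l==i).astype(np.uint8),0,1)[0],key=len);h=cv2.approxPolyDP(cv2.convexHull(c),3,True).reshape(-1,2)
for p in h:print(p,J(atz(p,im,.07,True)).round(1),J(atz(p,im,.04,True)).round(1))
```

```text
[-36.69633494  24.56906623] [0.56616195 0.06361925 0.15307189] [ 0.31043663  0.49677108 -0.77550812]
[ 592  205   48   95 2664]
[627 205] [-88.6 196.3] [-83.  229.8]
[639 209] [-86.9 208.4] [-80.9 244.2]
[639 231] [-73.8 212.7] [-65.2 249.3]
[621 299] [-29.8 212.2] [-12.7 248.8]
[596 280] [-44.  183.2] [-29.7 214.1]
[592 257] [-58.2 175. ] [-46.6 204.4]
[603 223] [-77.7 178.3] [-69.9 208.2]
[611 213] [-83.5 183.4] [-76.8 214.4]
```

Advance to contact, then press diagonally.

step_arm([
  [0.003,0.0002,0,0],
  [0.005,0.0004,0,0],
  [0.007,0.0005,0,0],
  [0.008,0.0006,0,0],
  [0.008,0.0006,0,0],
])

```text
time: 20.4
tool_pos: [0.5732, 0.0644, 0.1529]
tool_rot: [0.117, -3.138, -0.0]
force: [-8.1, 0.1, 4.4]
grip_width: 0.0001
gripper_force: 4.3
```

step_arm([
  [0.0008,0,-0.0008,0],
  [0.0015,0.0001,-0.0016,0],
  [0.0022,0.0001,-0.0024,0],
  [0.0022,0.0001,-0.0024,0],
  [0.0022,0.0001,-0.0024,0],
])

```text
time: 20.9
tool_pos: [0.5742, 0.0647, 0.1524]
tool_rot: [0.117, -3.134, -0.001]
force: [-35.7, 1.1, 33.9]
grip_width: -0.0001
gripper_force: 24.2
```

step_arm([
  [-0.0004,0.0006,0.0006,0],
  [-0.0004,0.0006,0.0006,0],
  [-0.0004,0.0006,0.0006,0],
])

```text
time: 21.2
tool_pos: [0.5742, 0.0652, 0.1525]
tool_rot: [0.117, -3.136, -0.0]
force: [-26.6, -0.3, 26.0]
grip_width: 0.0004
gripper_force: 18.0
```

Run:
```python
from fit import *
np.set_printoptions(precision=4,suppress=True)
s=ctrl.read_state();print(J(s["tool_pos"]),s["tool_pos"],s["force"],Rj.T@s["force"][:2])
im=ctrl.get_image("wrist");g=cv2.cvtColor(im["color"],cv2.COLOR_RGB2HSV)
wh=(g[...,1]<70)&(g[...,2]>70)
# left/right outline of the mould per row against model
for X in((-25,-35,70),(-25,85,70),(35,85,70),(35,-35,70),(35,85,40)):
    w=O+Rj@np.array(X[:2])/1000;print(X,fproj([*w,X[2]/1000],im))
for r in range(260,420,16):
    xs=np.where(wh[r])[0];xs=xs[(xs>80)&(xs<590)];print(r,(xs.min(),xs.max()) if len(xs) else 0)
sc=ctrl.get_image("scene")
for X in((-13,-23,90),(-13,73,90),(83,73,90),(83,-23,90),(35,90,103)):
    w=O+Rj@np.array(X[:2])/1000;print(X,proj([*w,X[2]/1000],sc)[0].round(1))
v=sc["color"].min(2)>195;ys,xs=np.where(v);k=(xs>310)&(xs<420)&(ys>210)&(ys<310)
n,l,st,_=cv2.connectedComponentsWithStats((v&(np.indices(v.shape)[1]>310)&(np.indices(v.shape)[1]<430)&(np.indices(v.shape)[0]>205)&(np.indices(v.shape)[0]<310)).astype(np.uint8))
i=1+np.argmax(st[1:,4]);print(st[i],cv2.approxPolyDP(cv2.convexHull(max(cv2.findContours((l==i).astype(np.uint8),0,1)[0],key=len)),2,True).reshape(-1,2).tolist())
for m in ctrl.masks_of("pin",sc)[:2]:print("pin",m["confidence"],m["centre"])
```

```text
[-28.5221  25.5286] [0.5742 0.0652 0.1525] [-26.5916  -0.3196  25.9679] [-26.5479   1.557 ]
(-25, -35, 70) [[193.5032 306.9132]]
(-25, 85, 70) [[439.6026 307.7787]]
(35, 85, 70) [[422.4516 399.5909]]
(35, -35, 70) [[210.1253 398.8648]]
(35, 85, 40) [[411.5977 368.391 ]]
260 0
276 0
292 (np.int64(206), np.int64(432))
308 (np.int64(196), np.int64(442))
324 (np.int64(199), np.int64(440))
340 (np.int64(202), np.int64(437))
356 (np.int64(205), np.int64(434))
372 0
388 0
404 (np.int64(215), np.int64(585))
(-13, -23, 90) [362.8 254.7]
(-13, 73, 90) [392.6 234.2]
(83, 73, 90) [422.4 259.7]
(83, -23, 90) [392.4 282.1]
(35, 90, 103) [413.1 239.6]
[364 234  57  47 949] [[392, 234], [420, 257], [393, 280], [364, 254]]
```

```bash
python3 -c "
from rig import ctrl
print(ctrl.sign_off())"
```

```text
the job is handed in; nothing more can be done
None
```

I seated and released the pin. The mould stands flush against the fence and up against the pin, clamped by a diagonal push of about 27 N into the fence and 26 N down, and I handed the job in still pushing at about 21 s.

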